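# Change the luthier's sanding bench over to the polishing feed

## Robot

A 7-joint arm with a two-finger parallel gripper is mounted at the origin on the work surface. World frame = base frame: x ahead of the robot, y to its left, z up, the work surface at z = 0. Lengths are in m, angles in rad, forces in N, time in s.
With the tool pointing down it reaches from about 0.425 to 0.875 m from the base axis. Payload 9.9 kg.
Tool frame: the origin (TCP) lies midway between the tips of the shut fingers; the grasp point (between the pads) lies 19 mm behind it; z points along the fingers, y is the direction in which the jaws open and shut (so a half turn about z gives the same grasp; the last joint's range is limited). The gripper opens to 85 mm and grips with 20 to 120 N. Pads are 22 mm wide; open, the fingers measure 114 mm over their backs; the gripper's body (76 mm by 85 mm) begins 54 mm behind the grasp point. The pads swing forward as they close: fully open they stand 13 mm farther back than shut.
Start: joints at [1.212, 0.576, 0.025, 1.437, -0.015, 1.129, -0.057], TCP at [0.183, -0.65, 0.231] pointing down, gripper open.
Joint ranges: [-2.76, 2.76], [-0.34, 2.15], [-1.52, 1.57], [0.19, 2.46], [-1.09, 4.23], [0.17, 1.99], [-2.82, 2.82]. Speed limits (rad/s): [2.22, 2.22, 3.01, 3.01, 3.14, 3.14, 3.14].

## Interface

Orientations are given as a rotation vector (axis times angle).
In Python, from workcell import env, snapshot, get_calibration, look_for, tip_of gives the robot as it stands.
- The arm moves only by the tool carry_out, never from a script. Its argument "increments" is a list of rows, each a list of 2 entries, a list of its own where there are three numbers: the shift along the tool's x, y, z in cm, then the turn about the tool's z in rad. In form: [[[x, y, z], roll], ...]. A call has 1 to 12 rows; each row is the pose to reach, as a shift and turn from the pose commanded when the call began, along the tool's axes at that moment; what a row does not reach only later rows make up. A row lasts 1/8 s, in which the tool goes at most 62.5 mm and 10.7 degrees, less where a joint would pass 70% of its speed; a pose out of reach is approached as far as the arm can. A call with a gripper value outside its range is refused whole. "claw" is the closure in counts, from 0 (fully open) to 255 (shut), set as the call begins (left out, the last holds). The fingers move at their own pace and stop on an object; the grip force is fixed at half the most. Time passes only in rows, so rows that repeat a pose let the fingers close. It gives the time, the measured TCP pose, the force and the opening at its end, in the units of the state.
- env.get_obs(): the state, without advancing time (a new reading comes with each control period).
- snapshot(name): name is "side" or "top" or "wrist"; returns the picture (400x640x3 uint8, red, green, blue); there is no depth.
- get_calibration(name): a dict with "camera_matrix" (3x3 intrinsics, pixels), "D" ([k1, k2, p1, p2, k3] as OpenCV has them; the pictures are not rectified), "rvec" (rotation vector, rad) and "tvec" (3), from world to camera coordinates, as OpenCV has them. Camera axes: x right, y down, z forward; pixel columns grow to the right and rows downward; lengths in m; the calibration is good to about 2 mm. A picture is of the moment at which its call begins: read the wrist's pose just before it. get_calibration takes no time and is no camera call; for the wrist camera it gives the pose at the moment of the call.
- env.hand_in(): hands the job in, once; it reports no verdict.
Trained networks look in the newest picture that a camera, given by its name, has taken for a name from the list of things; names that differ only in an ending like _2 or _b are one class to them, and where a whole thing is asked for, a point or a joint stands for the part that bears it (a point fixed in the world has none). Each returns a list of dicts, best first, with "score" (0 to 1); they miss things now and then, are a little off and sometimes report something else, mostly with a low value. They report only what shows in the picture. A call takes as long as a camera call.
- look_for(camera, name): "at" ([x, y, z] in m, in world coordinates, good to about 4 mm: the middle of the surface that is visible of it).
- tip_of(camera, name): "at" ([x, y, z] in m, in world coordinates, good to about 4 mm: a listed point, or the origin of a listed thing).
The state is a dict: "time_s": time; "qpos": joint angles; "joint_vel": joint speeds; "joint_efforts": joint torques, N m; "tcp_pos": TCP position; "tool_rot": TCP orientation; "wrist_force": force on the tool from outside, world axes, zero at the start; "moment": the same for the moment, N m; "grip_width": finger opening in m.
Only numpy, scipy, OpenCV 4.12 (cv2) and the standard library are available. Lean on these libraries where they do the work, as an engineer would, in place of code of your own. Each camera call takes 0.05 s, during which the arm holds its last target. There are 200 camera calls.

## Task

The guitar body is sanded, so change the bench from the sanding feed to the polishing feed with the orange-handled changeover switch. Bring its lever from the green end up to the upright centre-off position and leave it there for two full seconds so that the motor runs down, then throw it fully over to the yellow end and let go. Leave the blue-handled switch set as it is.

Things in the scene. Friction and masses are not known exactly. Their poses are not given: they have to be found in the camera images.
- feed_switch: Changeover switch to operate: grey box 120 x 80 mm on a 130 x 90 mm dark foot, 55 mm high, bolted down. Origin: centre of its underside, on the bench. x points from its green end to its yellow end (throw direction), z up, y along the lever's hinge line, 50 mm above the origin. It may be turned up to 40 degrees, on the left or the right; a similar blue-handled switch takes the other place.
- feed_lever (a joint): Angle of the orange-handled lever in rad: 0 upright (centre off), -0.6 its stop leaning to the green end (box -x), +0.6 its stop leaning to the yellow end (box +x). Starts near the green stop. No spring or detent: friction of about 0.1 N m (1 N at the handle) keeps it where it is left.
- feed_grip (a point): Centre of the orange handle, a hard plastic ball 32 mm in diameter, 90 mm from the hinge line on a 10 mm steel rod; 124 mm above the bench at the stops, 140 mm upright. It can be pinched from straight above, the fingers on its two sides along the hinge line (box y), and carried along its arc, turning between the fingers.
- fan_grip (a point): Centre of the blue handle of the other switch (dust fan), a switch of the same size and shape with white and black ends, its lever standing at any angle. Bystander: leave it set as it is.

How it is judged:
By the outcome, as a careful person would: the job done as asked, in the order asked, and still so for the second after the job is handed in, with the robot touching nothing.
It also fails if it takes over 37 s, if anything falls off the work surface, if the arm or the gripper's body presses on something with over 40 N, if the wrist force passes 120 N, or if a joint passes its speed limit or range.

## Working session

There is one attempt and no reset: what is moved stays moved. The work goes in short steps, Python scripts to look and compute and a tool call to move; the robot and the scene stay as the last step left them, time stands still between calls to the robot, and variables do not carry over. Pictures are saved under pics/ and viewed, about 8 in all and at most 12, crops included, and the job is handed in when it is done.

Besides the shell and the picture viewer there is one more tool, called after ">>>" as name([rows], argument=value, ...), one row to a line, values as JSON. carry_out: Moves the arm, as the interface text tells. Its arguments: {"type":"object","properties":{"increments":{"type":"array","items":{"type":"array"}},"claw":{"type":"number"}},"required":["increments"]}

```bash
mkdir -p pics; python3 - <<'E'
from workcell import *
import cv2,numpy as np
o=env.get_obs();print({k:np.round(v,3).tolist() for k,v in o.items()})
ims=[]
for c in("side","top"):
    im=snapshot(c);ims.append(im)
    for n in("feed_grip","fan_grip","feed_switch"):
        print(c,n,[(np.round(d["at"],3).tolist(),round(d["score"],2)) for d in tip_of(c,n)[:3]])
    print(c,"look switch",[(np.round(d["at"],3).tolist(),round(d["score"],2)) for d in look_for(c,"feed_switch")[:3]])
for c,im in zip(("side","top"),ims): cv2.imwrite(f"pics/{c}0.png",im[:,:,::-1])
E
```

```text
{'time_s': 0.0, 'qpos': [1.212, 0.577, 0.025, 1.438, -0.015, 1.129, -0.057], 'joint_vel': [0.0, -0.001, -0.001, -0.0, -0.001, 0.001, 0.001], 'joint_efforts': [-0.001, -76.577, 2.25, -28.597, 0.015, 0.013, 0.0], 'tcp_pos': [0.183, -0.649, 0.23], 'tool_rot': [-3.11, -0.43, 0.0], 'wrist_force': [-0.109, -0.182, -0.167], 'moment': [0.028, 0.032, 0.027], 'grip_width': 0.085}
side feed_grip [([0.454, -0.201, 0.131], 0.65)]
side fan_grip [([0.548, 0.197, 0.14], 0.9)]
side feed_switch [([0.495, -0.216, -0.001], 0.73)]
side look switch [([0.479, -0.195, 0.054], 0.86)]
top feed_grip [([0.459, -0.199, 0.129], 0.86)]
top fan_grip [([0.548, 0.197, 0.142], 0.79)]
top feed_switch [([0.495, -0.214, 0.002], 0.64)]
top look switch [([0.49, -0.201, 0.056], 0.74)]
```

View pics/top0.png

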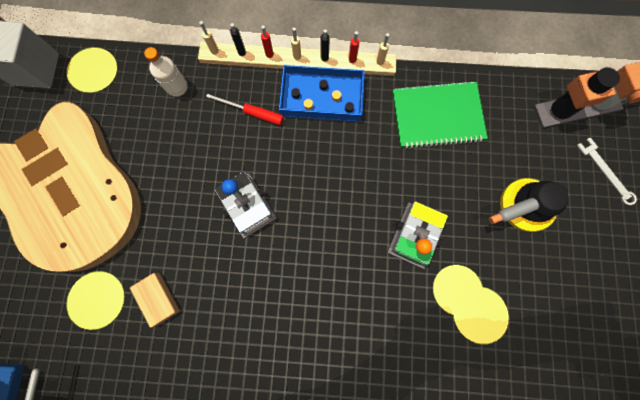

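View pics/side0.png

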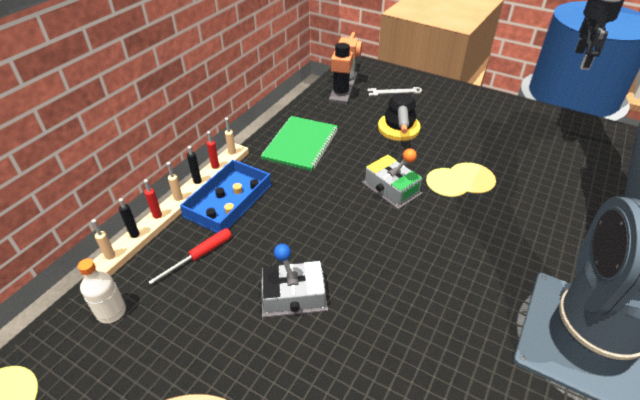

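The top picture shows the orange switch at about (422,235), with its green end at (414,250), yellow end at (430,215) and orange ball at (424,246). The blue switch is well clear at (245,205). Next I refine the axis and ball from colours.

```bash
cat > h.py <<'E'
from workcell import *
import cv2,numpy as np
from scipy.spatial.transform import Rotation as Rn
def plane(c,uv,z,cal=None):
    k=cal or get_calibration(c);K=np.array(k["camera_matrix"]);R=cv2.Rodrigues(np.array(k["rvec"],float))[0];t=np.array(k["tvec"],float).ravel()
    p=cv2.undistortPoints(np.array(uv,float).reshape(-1,1,2),K,np.array(k["D"],float)).reshape(-1,2)
    d=np.c_[p,np.ones(len(p))]@R; C=-R.T@t
    return C+d*((z-C[2])/d[:,2])[:,None]
def mask(im,h0,h1,roi):
    h=cv2.cvtColor(im,cv2.COLOR_RGB2HSV);m=cv2.inRange(h,(h0,130,90),(h1,255,255))
    x0,x1,y0,y1=roi;o=np.zeros_like(m);o[y0:y1,x0:x1]=m[y0:y1,x0:x1]
    return np.argwhere(o)[:,::-1]
def toolmove(target,yaw_y=None):
    "shift cm in tool axes to the world TCP target, roll to make tool y at angle yaw_y (mod pi)"
    o=env.get_obs();R=Rn.from_rotvec(o["tool_rot"]).as_matrix()
    s=R.T@(np.array(target)-o["tcp_pos"])*100
    a=np.arctan2(R[1,1],R[0,1]); r=None
    if yaw_y is not None: r=-((yaw_y-a+np.pi/2)%np.pi-np.pi/2)
    return np.round(s,2),r
E
python3 - <<'E'
from h import *
im=cv2.cvtColor(cv2.imread("pics/top0.png"),cv2.COLOR_BGR2RGB);roi=(385,455,195,272)
y=mask(im,24,36,roi);g=mask(im,45,85,roi);o=mask(im,4,17,roi)
for n,m in(("y",y),("g",g)):
    q=cv2.minAreaRect(m.astype(np.float32));print(n,len(m),plane("top",cv2.boxPoints(q),.055)[:,:2].round(3).tolist(),plane("top",[m.mean(0)],.055).round(3))
q=plane("top",cv2.boxPoints(cv2.minAreaRect(np.r_[y,g].astype(np.float32))),.055)
c=q.mean(0);print("box",q.round(3)[:,:2].tolist(),c.round(4))
e=[(np.linalg.norm(q[(i+1)%4]-q[i]),np.degrees(np.arctan2(*(q[(i+1)%4]-q[i])[1::-1]))) for i in range(4)];print(np.round(e,3))
for z in(.124,.13):print("ball",len(o),plane("top",[o.mean(0)],z).round(4))
th=np.deg2rad(-21.5)
print(toolmove([.457,-.2,.2],th+np.pi/2))
E
```

```text
y 557 [[0.558, -0.183], [0.583, -0.259], [0.43, -0.297], [0.406, -0.224]] [[ 0.533 -0.231  0.055]]
g 422 [[0.451, -0.156], [0.486, -0.17], [0.459, -0.242], [0.425, -0.228]] [[ 0.456 -0.195  0.055]]
box [[0.449, -0.155], [0.567, -0.199], [0.524, -0.322], [0.41, -0.276]] [ 0.4873 -0.2379  0.055 ]
[[ 1.25000e-01 -2.02030e+01]
 [ 1.31000e-01 -1.09067e+02]
 [ 1.23000e-01  1.58117e+02]
 [ 1.27000e-01  7.18230e+01]]
ball 174 [[ 0.4605 -0.2014  0.124 ]]
ball 174 [[ 0.46   -0.1998  0.13  ]]
(array([ 38.56, -35.85,   3.13]), np.float64(0.6500631841144138))
```

>>> carry_out([
  [[38.5,-35.8,1.0],0.63],
  [[38.5,-35.8,1.0],0.63],
  [[38.5,-35.8,1.0],0.63],
  [[38.5,-35.8,1.0],0.63],
  [[38.5,-35.8,1.0],0.63],
  [[38.5,-35.8,1.0],0.63],
  [[38.5,-35.8,1.0],0.63],
  [[38.5,-35.8,1.0],0.63],
  [[38.5,-35.8,1.0],0.63],
  [[38.5,-35.8,1.0],0.63],
  [[38.5,-35.8,1.0],0.63],
  [[38.5,-35.8,1.0],0.63],
], claw=0)

```text
time_s: 2.0
tcp_pos: [0.4559, -0.202, 0.2214]
tool_rot: [3.091, -0.559, 0.0]
wrist_force: [-0.1, -0.7, 0.1]
grip_width: 0.0857
```

```bash
python3 - <<'E'
from h import *
o=env.get_obs();print(o["time_s"],np.round(o["tcp_pos"],4),np.round(o["tool_rot"],3),np.round(o["joint_vel"],2))
k=get_calibration("wrist");im=snapshot("wrist")
for n in("feed_grip","feed_switch"):print(n,[(np.round(d["at"],4).tolist(),round(d["score"],2)) for d in tip_of("wrist",n)[:2]])
cv2.imwrite("pics/w1.png",im[:,:,::-1])
m=mask(im,4,17,(0,640,0,400));_,l,s,c=cv2.connectedComponentsWithStats(cv2.inRange(cv2.cvtColor(im,cv2.COLOR_RGB2HSV),(4,130,90),(17,255,255)))
for i in np.argsort(-s[1:,4])[:2]+1:print(s[i],c[i],plane("wrist",[c[i]],.128,k).round(4))
E
```

```text
2.0 [ 0.4559 -0.202   0.2214] [ 3.091 -0.559  0.   ] [ 0. -0. -0. -0. -0.  0. -0.]
feed_grip [([0.4617, -0.1985, 0.1323], 0.7)]
feed_switch [([0.498, -0.2132, 0.0029], 0.96)]
[ 294  185   42   43 1358] [314.39322533 206.16936672] [[ 0.4589 -0.1994  0.128 ]]
[462  10  36  38 386] [476.30569948  31.34715026] [[ 0.5337 -0.3397  0.128 ]]
```

View pics/w1.png

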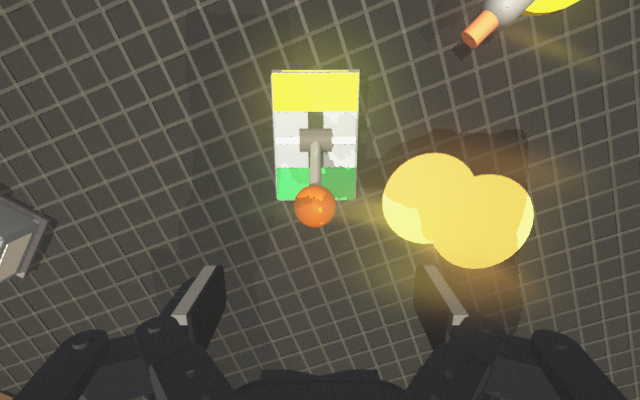

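The wrist view shows the box square with the image: yellow corners (272,70) and (359,70), green corners (277,200) and (356,200). The ball is at (314,206), so the jaws are already aligned with the hinge line. Now the exact box centre.

```bash
python3 - <<'E'
from h import *
q=plane("wrist",[[273,71],[358.5,71],[355.5,199.5],[277,199.5]],.055);print(q.round(4)[:,:2].tolist())
print([round(float(np.linalg.norm(q[i]-q[(i+1)%4])),4) for i in range(4)])
c=q.mean(0);d=(q[0]+q[1]-q[2]-q[3]);print("c",c.round(4),"th",np.degrees(np.arctan2(d[1],d[0])))
u=d[:2]/np.linalg.norm(d[:2])
for z in(.124,.127,.13,.133):
  b=plane("wrist",[[314.4,206.2]],z)[0];r=b[:2]-c[:2];print(z,b.round(4),"along",(r@u).round(4),"across",(u[0]*r[1]-u[1]*r[0]).round(4),"expected along",-np.sqrt(.09**2-(z-.05)**2).round(4))
  print(toolmove([b[0],b[1],z-.019-.003]))
E
```

```text
[[0.5665, -0.1996], [0.5404, -0.2699], [0.4291, -0.2302], [0.4563, -0.1572]]
[0.0751, 0.1181, 0.0779, 0.1181]
c [ 0.4981 -0.2142  0.055 ] th -20.35092585928129
0.124 [ 0.4579 -0.1984  0.124 ] along -0.0432 across 0.0008 expected along -0.0512
(array([ 0.06, -0.35, 11.94]), None)
0.127 [ 0.4588 -0.1988  0.127 ] along -0.0422 across 0.0008 expected along -0.0466
(array([ 0.16, -0.35, 11.64]), None)
0.13 [ 0.4597 -0.1992  0.13  ] along -0.0412 across 0.0007 expected along -0.0412
(array([ 0.25, -0.34, 11.34]), None)
0.133 [ 0.4607 -0.1996  0.133 ] along -0.0402 across 0.0007 expected along -0.0348
(array([ 0.35, -0.34, 11.04]), None)
```

>>> carry_out([
  [[0.25,-0.35,3.0],0],
  [[0.25,-0.35,6.0],0],
  [[0.25,-0.35,9.0],0],
  [[0.25,-0.35,11.2],0],
  [[0.25,-0.35,11.2],0],
  [[0.25,-0.35,11.2],0],
])

```text
time_s: 2.9
tcp_pos: [0.4605, -0.1986, 0.11]
tool_rot: [3.092, -0.556, 0.001]
wrist_force: [0.0, 0.3, 0.6]
grip_width: 0.0853
```

>>> carry_out([
  [[0,0,0],0],
  [[0,0,0],0],
  [[0,0,0],0],
  [[0,0,0],0],
  [[0,0,0],0],
  [[0,0,0],0],
  [[0,0,0],0],
  [[0,0,0],0],
], claw=255)

```text
time_s: 3.9
tcp_pos: [0.4593, -0.1993, 0.1098]
tool_rot: [3.091, -0.557, -0.001]
wrist_force: [-4.1, -2.3, 7.4]
grip_width: 0.0294
```

```bash
python3 - <<'E'
from h import *
o=env.get_obs();print(o["time_s"],np.round(o["tcp_pos"],4),np.round(o["wrist_force"],1),np.round(o["moment"],2),o["grip_width"])
im=snapshot("wrist");cv2.imwrite("pics/w2.png",im[:,:,::-1])
E
```

```text
3.9 [ 0.4593 -0.1993  0.1098] [-4.1 -2.3  7.4] [-0.83  0.98 -0.01] 0.02942329260847137
```

View pics/w2.png

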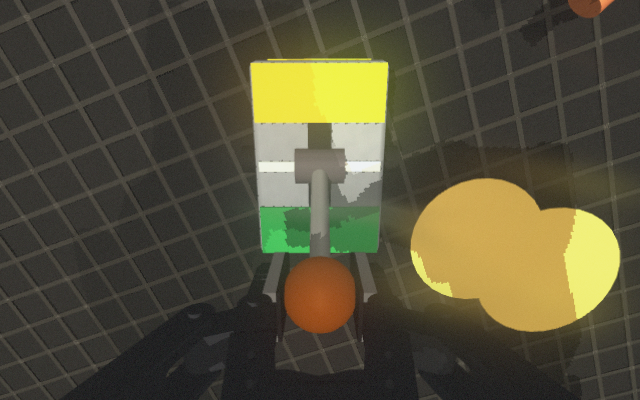

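The fingers surround the ball at (320,295), but the width reads 29.4 mm with a 7 N upward force, so I check the ball's position relative to the pads.

```bash
python3 - <<'E'
from h import *
im=cv2.cvtColor(cv2.imread("pics/w2.png"),cv2.COLOR_BGR2RGB)
h=cv2.cvtColor(im,cv2.COLOR_RGB2HSV)
m=cv2.inRange(h,(4,130,60),(17,255,255));m[:230]=0;m[:,:280]=0;m[:,362:]=0
P=np.argwhere(m)[:,::-1].astype(np.float32);(cx,cy),r=cv2.minEnclosingCircle(P);print(cx,cy,r,P.mean(0),len(P))
c=np.array([.4981,-.2142]);u=np.array([np.cos(-.355),np.sin(-.355)])
for a in np.arange(-.62,-.38,.03):
  z=.05+.09*np.cos(a);b=plane("wrist",[P.mean(0)],z)[0];print(round(a,2),round(z,4),"along",((b[:2]-c)@u).round(4),"exp",round(.09*np.sin(a),4))
o=env.get_obs();print("tcp along",(o["tcp_pos"][:2]-c)@u, get_calibration("wrist")["camera_matrix"][0][0])
E
```

```text
319.8539123535156 294.5617370605469 38.53935623168945 [319.47476 294.6027 ] 4480
-0.62 0.1232 along -0.047 exp -0.0523
-0.59 0.1248 along -0.046 exp -0.0501
-0.56 0.1263 along -0.045 exp -0.0478
-0.53 0.1277 along -0.0441 exp -0.0455
-0.5 0.129 along -0.0432 exp -0.0431
-0.47 0.1302 along -0.0424 exp -0.0408
-0.44 0.1314 along -0.0416 exp -0.0383
-0.41 0.1325 along -0.0408 exp -0.0359
tcp along -0.04152091634369657 326.6069166119912
```

The ball lies about 3 mm below and 1.5 mm behind the pad centre, so the grasp is good. Carry it along the arc to upright.

>>> carry_out([
  [[0.4,0,-0.2],0],
  [[0.8,0,-0.39],0],
  [[1.65,0,-0.7],0],
  [[2.5,0,-0.92],0],
  [[3.4,0,-1.06],0],
  [[4.3,0,-1.1],0],
  [[4.3,0,-1.1],0],
  [[4.3,0,-1.1],0],
  [[4.3,0,-1.1],0],
])

```text
time_s: 5.08
tcp_pos: [0.5002, -0.2129, 0.1204]
tool_rot: [-3.092, 0.555, 0.0]
wrist_force: [-0.2, -0.0, 0.1]
grip_width: 0.0
```

```bash
cat > chk.py <<'E'
from h import *
import sys
im=snapshot("wrist");cv2.imwrite("pics/%s.png"%sys.argv[1],im[:,:,::-1])
h=cv2.cvtColor(im,cv2.COLOR_RGB2HSV)
_,l,s,cc=cv2.connectedComponentsWithStats(cv2.inRange(h,(4,130,60),(17,255,255)));i=1+np.argmax(s[1:,4]*(abs(cc[1:,0]-320)<45));print(s[i],cc[i])
c=np.array([.4981,-.2142]);u=np.array([np.cos(-.355),np.sin(-.355)])
for z in(.124,.13,.14):print(z,"along",((plane("wrist",[cc[i]],z)[0][:2]-c)@u).round(4))
o=env.get_obs();print(o["time_s"],"tcp along",((o["tcp_pos"][:2]-c)@u).round(4),o["tcp_pos"].round(4) if hasattr(o["tcp_pos"],'round') else o["tcp_pos"],np.round(o["wrist_force"],1),o["grip_width"])
for cam in("top","side"):
    snapshot(cam)
    for d in tip_of(cam,"feed_grip")[:1]:print(cam,np.round(d["at"],4),((np.array(d["at"])[:2]-c)@u).round(4),round(d["score"],2))
E
python3 chk.py w3
```

```text
[311 341  17  35 292] [319.2260274  359.31849315]
0.124 along -0.0498
0.13 along -0.0441
0.14 along -0.0347
5.125 tcp along 0.0016 [ 0.5002 -0.213   0.1204] [-0.4 -0.   0.1] -7.393040187379073e-05
top [ 0.4705 -0.2032  0.1327] -0.0297 0.61
side [ 0.466  -0.2051  0.1296] -0.0333 0.63
```

View pics/w3.png

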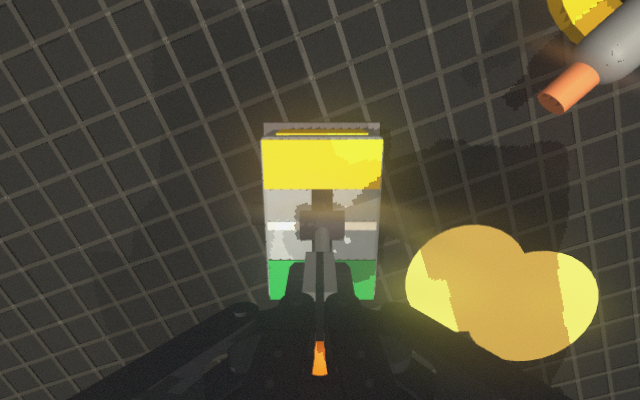

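The ball slipped out: the fingers are shut, and the lever leans green with the ball behind the fingers at (319,359). The pads were too high. Retract up, open, and remeasure.

>>> carry_out([
  [[0,0,-3],0],
  [[0,0,-6],0],
  [[0,0,-9],0],
  [[0,0,-10],0],
  [[-4,0,-10],0],
  [[-4,0,-10],0],
  [[-4,0,-10],0],
])

```text
time_s: 6.2
tcp_pos: [0.4633, -0.1993, 0.2201]
tool_rot: [-3.092, 0.555, -0.0]
wrist_force: [0.5, -0.2, -0.2]
grip_width: 0.0004
```

>>> carry_out([
  [[0,0,0],0],
  [[0,0,0],0],
  [[0,0,0],0],
  [[0,0,0],0],
  [[0,0,0],0],
], claw=0)

```text
time_s: 6.82
tcp_pos: [0.463, -0.1993, 0.2203]
tool_rot: [-3.092, 0.555, 0.0]
wrist_force: [0.3, 0.6, -0.1]
grip_width: 0.0848
```

```bash
python3 chk.py w4; python3 - <<'E'
from h import *
P=np.argwhere(0)
im=cv2.cvtColor(cv2.imread("pics/w4.png"),cv2.COLOR_BGR2RGB)
_,l,s,cc=cv2.connectedComponentsWithStats(cv2.inRange(cv2.cvtColor(im,cv2.COLOR_RGB2HSV),(4,130,60),(17,255,255)));i=1+np.argmax(s[1:,4]*(abs(cc[1:,0]-320)<45))
c=np.array([.4981,-.2142]);u=np.array([np.cos(-.355),np.sin(-.355)])
best=min(np.arange(-.6,.6,.01),key=lambda a:abs((plane("wrist",[cc[i]],.05+.09*np.cos(a))[0][:2]-c)@u-.09*np.sin(a)))
z=.05+.09*np.cos(best);b=plane("wrist",[cc[i]],z)[0];print("angle",best,b.round(4),toolmove([*b[:2],z-.028],-.355+np.pi/2))
E
```

```text
[ 300  178   43   44 1282] [321.94461778 199.90483619]
0.124 along -0.0321
0.13 along -0.0302
0.14 along -0.0271
6.875 tcp along -0.0381 [ 0.463  -0.1993  0.2203] [ 0.2 -0.4 -0.1] 0.08546205131905232
top [ 0.4721 -0.2001  0.1355] -0.0293 0.63
side [ 0.493  -0.2151 -0.0017] -0.0045 0.7
angle -0.31999999999999973 [ 0.4711 -0.2047  0.1354] (array([ 0.96,  0.22, 11.29]), np.float64(-0.00018286168524106472))
```

>>> carry_out([
  [[0.95,0.2,3],0],
  [[0.95,0.2,6],0],
  [[0.95,0.2,9],0],
  [[0.95,0.2,11.3],0],
  [[0.95,0.2,11.3],0],
  [[0.95,0.2,11.3],0],
])

```text
time_s: 7.82
tcp_pos: [0.4716, -0.2046, 0.1081]
tool_rot: [3.092, -0.555, 0.001]
wrist_force: [0.2, 0.1, 0.3]
grip_width: 0.0856
```

>>> carry_out([
  [[0,0,0],0],
  [[0,0,0],0],
  [[0,0,0],0],
  [[0,0,0],0],
  [[0,0,0],0],
  [[0,0,0],0],
  [[0,0,0],0],
], claw=255)

```text
time_s: 8.7
tcp_pos: [0.4715, -0.2039, 0.1079]
tool_rot: [-3.092, 0.554, -0.001]
wrist_force: [-1.4, 2.8, 7.7]
grip_width: 0.0296
```

```bash
python3 chk.py w5
```

```text
[ 281  264   77   82 5011] [319.17561365 304.60506885]
0.124 along -0.0375
0.13 along -0.0332
0.14 along -0.0262
8.75 tcp along -0.0285 [ 0.4715 -0.2039  0.1079] [-0.9  2.6  8.2] 0.02958417050990916
side [ 0.4653 -0.2014  0.1354] -0.0352 0.62
```

View pics/w5.png

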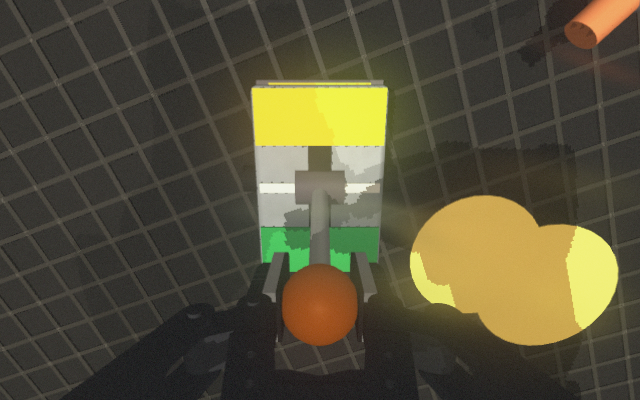

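Width again reads 29.6 mm at a different pad height, so that is simply the centred reading. The ball sits between the pads at (319,305). Advance slowly and watch the width.

>>> carry_out([
  [[0.2,0,-0.06],0],
  [[0.4,0,-0.12],0],
  [[0.6,0,-0.18],0],
  [[0.8,0,-0.23],0],
  [[1.0,0,-0.28],0],
  [[1.2,0,-0.32],0],
])

```text
time_s: 9.7
tcp_pos: [0.4812, -0.2075, 0.1105]
tool_rot: [-3.091, 0.554, 0.004]
wrist_force: [-3.2, 3.8, 4.5]
grip_width: 0.0292
```

```bash
python3 chk.py w6
```

```text
[ 281  265   77   81 4983] [319.12964078 305.23359422]
0.124 along -0.0289
0.13 along -0.0246
0.14 along -0.0175
9.75 tcp along -0.0178 [ 0.4815 -0.2077  0.1105] [-3.   4.1  5.4] 0.029841641488509263
top [ 0.4828 -0.2097  0.1354] -0.0159 0.48
side [ 0.4768 -0.2103  0.1359] -0.0213 0.46
```

It holds (ball pixel unchanged). Continue to upright.

>>> carry_out([
  [[0.25,0,-0.05],0],
  [[0.5,0,-0.1],0],
  [[0.75,0,-0.14],0],
  [[1.0,0,-0.16],0],
  [[1.25,0,-0.18],0],
  [[1.5,0,-0.2],0],
  [[1.8,0,-0.2],0],
  [[1.8,0,-0.2],0],
])

```text
time_s: 10.95
tcp_pos: [0.5004, -0.2159, 0.113]
tool_rot: [3.091, -0.556, 0.004]
wrist_force: [1.0, 0.8, 0.5]
grip_width: 0.0017
```

```bash
python3 chk.py w7
```

```text
[309 312  21  64 727] [319.25997249 352.98349381]
0.124 along -0.038
0.13 along -0.0326
0.14 along -0.0234
11.0 tcp along 0.0023 [ 0.4999 -0.2159  0.1129] [ 0.  -0.4  1.1] 0.0002830032506922126
top [ 0.4774 -0.2044  0.134 ] -0.0228 0.81
side [ 0.4705 -0.204   0.1312] -0.0294 0.52
```

View pics/w7.png

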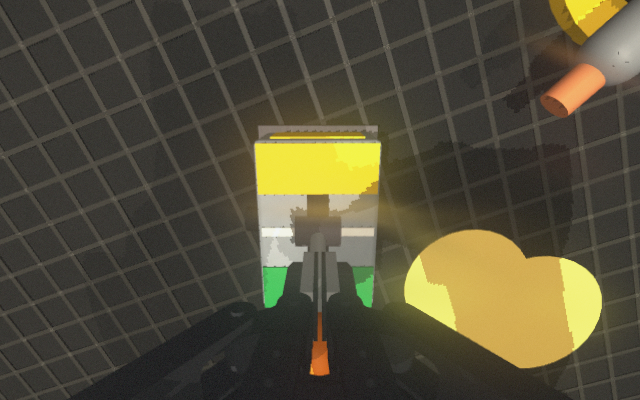

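Slipped again: the fingers are shut and the ball is behind them. I check where the pads truly lie relative to the ball by projecting the tool frame into the w5 picture.

```bash
python3 - <<'E'
from h import *
o=env.get_obs();k=get_calibration("wrist");R=Rn.from_rotvec(o["tool_rot"]).as_matrix();p=np.array(o["tcp_pos"])
pr=lambda q:cv2.projectPoints((p+np.atleast_2d(q)@R.T),np.array(k["rvec"],float),np.array(k["tvec"],float),np.array(k["camera_matrix"]),np.array(k["D"],float))[0].reshape(-1,2)
Q=[[0,0,0],[0,0,-.01],[0,0,-.019],[0,0,-.024],[0,0,-.03],[.011,0,0],[-.011,0,0],[.011,0,-.019],[-.011,0,-.019]]
for q,u in zip(Q,pr(Q)):print(q,u.round(1))
Rc=cv2.Rodrigues(np.array(k["rvec"],float))[0];C=-Rc.T@np.array(k["tvec"],float).ravel();print("cam in tool",(R.T@(C-p)).round(4),"axes",(Rc@R).round(3).tolist())
im=[cv2.imread(f"pics/{n}.png") for n in("w6","w7")]
out=[]
for m in im:
    c=cv2.resize(m[230:400,220:420],None,fx=3,fy=3,interpolation=cv2.INTER_CUBIC);c=np.clip(c.astype(float)*2,0,255).astype(np.uint8)
    for y0 in(0,.015): 
        for sx in(.011,-.011):
            P=pr([[sx,y0,0],[sx,y0,-.037]]);a=[tuple(int(v) for v in (x-[220,230])*3) for x in P];cv2.line(c,a[0],a[1],(255,255,0) if sx>0 else (255,0,255),1)
    out.append(cv2.resize(c,None,fx=.66,fy=.66,interpolation=cv2.INTER_AREA))
cv2.imwrite("pics/crop.png",np.hstack(out))
E
```

```text
[0, 0, 0] [318.8 269.5]
[0, 0, -0.01] [318.8 280.3]
[0, 0, -0.019] [318.8 291.2]
[0, 0, -0.024] [318.8 297.8]
[0, 0, -0.03] [318.7 306.5]
[0.011, 0, 0] [318.8 249.2]
[-0.011, 0, 0] [318.8 288.9]
[0.011, 0, -0.019] [318.8 268.8]
[-0.011, 0, -0.019] [318.8 312.6]
cam in tool [ 8.040e-02  1.000e-04 -1.433e-01] axes [[0.001, 1.0, -0.001], [-0.951, 0.001, -0.309], [-0.309, 0.001, 0.951]]
```

View pics/crop.png

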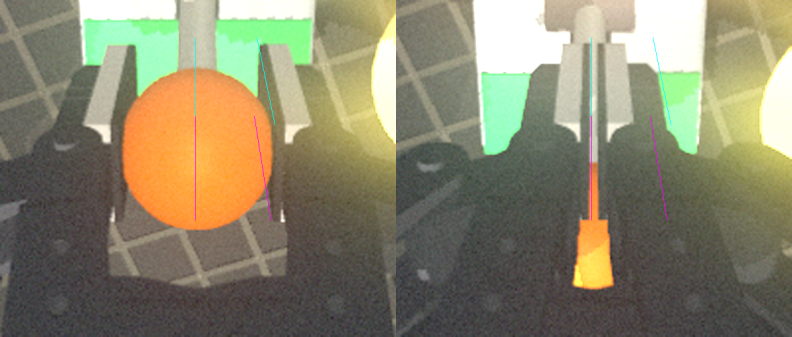

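The overlay shows the pads around the ball, at roughly mid-height and 2 mm off in x, yet it slips on the hard plastic. Lever friction holds it where left, so I will push it slowly from behind with the shut fingers instead: up, back over the ball, then down on the green side.

>>> carry_out([
  [[0,0,-3.5],0],
  [[0,0,-6.5],0],
  [[0,0,-6.5],0],
  [[-3.5,0,-6.5],0],
  [[-6.6,0,-6.5],0],
  [[-6.6,0,-6.5],0],
  [[-6.6,0,-6.5],0],
  [[-6.6,0,-3.5],0],
  [[-6.6,0,-0.3],0],
  [[-6.6,0,-0.3],0],
  [[-6.6,0,-0.3],0],
], claw=255)

```text
time_s: 12.58
tcp_pos: [0.4381, -0.1923, 0.116]
tool_rot: [3.092, -0.555, 0.001]
wrist_force: [0.1, -0.2, -0.4]
grip_width: 0.0
```

```bash
cat > b.py <<'E'
from h import *
import sys
im=snapshot("wrist");cv2.imwrite("pics/%s.png"%sys.argv[1],im[:,:,::-1])
top=snapshot("top");cv2.imwrite("pics/%st.png"%sys.argv[1],top[:,:,::-1])
c=np.array([.4981,-.2142]);u=np.array([np.cos(-.355),np.sin(-.355)])
def solve(cam,px,lo,hi):
    A=np.arange(lo,hi,.005);f=[(plane(cam,[px],.05+.09*np.cos(a))[0][:2]-c)@u-.09*np.sin(a) for a in A];i=np.argmin(np.abs(f));return round(A[i],3),round(.09*np.sin(A[i]),4)
for cam,m,roi in(("wrist",im,(270,370,0,400)),("top",top,(400,455,200,262))):
    P=mask(m,4,17,roi)
    if len(P)>60:
        (x,y),r=cv2.minEnclosingCircle(P.astype(np.float32));print(cam,len(P),P.min(0),P.max(0),P.mean(0).round(1),"angle,along",solve(cam,P.mean(0),-.7,.7))
o=env.get_obs();p=np.array(o["tcp_pos"]);print(o["time_s"],"tcp along",((p[:2]-c)@u).round(4),"across",(u[0]*(p[:2]-c)[1]-u[1]*(p[:2]-c)[0]).round(4),p.round(4),"F along",(np.array(o["wrist_force"])[:2]@u).round(1),np.round(o["wrist_force"],1))
E
python3 b.py b1
```

```text
wrist 5145 [277 172] [369 252] [317.7 212.4] angle,along (np.float64(-0.305), np.float64(-0.027))
12.675 tcp along -0.0637 across -0.0003 [ 0.4383 -0.1923  0.1165] F along 0.3 [ 0.  -0.7 -0.6]
```

>>> carry_out([
  [[0.5,0,0],0],
  [[0.8,0,0],0],
  [[1.05,0,0],0],
  [[1.3,0,0],0],
  [[1.55,0,0],0],
  [[1.8,0,0],0],
  [[2.05,0,0],0],
  [[2.3,0,0],0],
  [[2.6,0,0],0],
  [[2.9,0,0],0],
  [[3.2,0,0],0],
  [[3.2,0,0],0],
])

```text
time_s: 14.18
tcp_pos: [0.4679, -0.2032, 0.1155]
tool_rot: [3.092, -0.555, 0.001]
wrist_force: [-0.1, 0.6, 0.3]
grip_width: -0.0001
```

```bash
python3 b.py b2
```

```text
wrist 5221 [278 198] [358 280] [317.7 239. ] angle,along (np.float64(-0.055), np.float64(-0.0049))
14.275 tcp along -0.0323 across -0.0002 [ 0.4677 -0.2032  0.1155] F along 0.1 [-0.1 -0.4 -0.1]
```

Pushing works as predicted: ball at −4.9 mm, finger offset 27.4 mm. A final 5 mm to upright.

>>> carry_out([
  [[0.2,0,0],0],
  [[0.4,0,0],0],
  [[0.5,0,0],0],
  [[0.5,0,0],0],
  [[0.5,0,0],0],
])

```text
time_s: 14.9
tcp_pos: [0.4722, -0.2048, 0.1155]
tool_rot: [3.092, -0.555, 0.0]
wrist_force: [-1.0, -0.4, 0.8]
grip_width: 0.0002
```

```bash
python3 b.py b3
```

```text
wrist 5225 [278 198] [358 281] [317.8 239.3] angle,along (np.float64(-0.005), np.float64(-0.0004))
15.0 tcp along -0.0275 across -0.0002 [ 0.4722 -0.2048  0.1155] F along -0.8 [-0.8  0.1 -0. ]
```

View pics/b3.png

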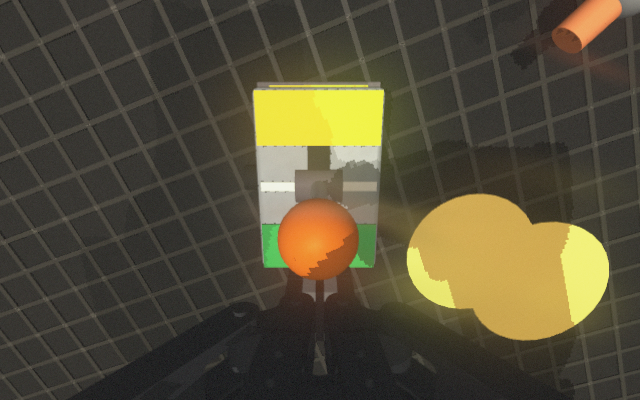

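The ball is at (318,239) touching the shut fingers, at angle ≈ −0.005 rad. Cross-check with the white centre line (row 187) in this view while dwelling.

```bash
python3 - <<'E'
from h import *
c=np.array([.4981,-.2142]);u=np.array([np.cos(-.355),np.sin(-.355)])
for px in([278,187],[360,187],[318,90],[320,267]):
  print(px,((plane("wrist",[px],.055)[0][:2]-c)@u).round(4))
E
```

```text
[278, 187] -0.0017
[360, 187] -0.0017
[318, 90] 0.0573
[320, 267] -0.0595
```

>>> carry_out([
  [[0,0,0],0],
  [[0,0,0],0],
  [[0,0,0],0],
  [[0,0,0],0],
  [[0,0,0],0],
  [[0,0,0],0],
  [[0,0,0],0],
  [[0,0,0],0],
  [[0,0,0],0],
  [[0,0,0],0],
  [[0,0,0],0],
  [[0,0,0],0],
])

```text
time_s: 16.5
tcp_pos: [0.4721, -0.2048, 0.1155]
tool_rot: [-3.092, 0.555, -0.0]
wrist_force: [1.3, 0.2, -0.3]
grip_width: 0.0001
```

>>> carry_out([
  [[0,0,0],0],
  [[0,0,0],0],
  [[0,0,0],0],
  [[0,0,0],0],
  [[0,0,0],0],
  [[0,0,0],0],
  [[0,0,0],0],
  [[0,0,0],0],
  [[0,0,0],0],
  [[0,0,0],0],
])

```text
time_s: 17.75
tcp_pos: [0.4721, -0.2048, 0.1155]
tool_rot: [-3.092, 0.555, -0.0]
wrist_force: [0.2, -0.5, 0.4]
grip_width: 0.0002
```

```bash
python3 b.py b4
```

```text
wrist 5227 [278 198] [358 280] [317.8 239. ] angle,along (np.float64(-0.005), np.float64(-0.0004))
17.85 tcp along -0.0276 across -0.0002 [ 0.4721 -0.2048  0.1155] F along -0.0 [ 0.   0.1 -0.8]
```

Held for 2.9 s at |angle| under 0.02 rad. Now throw to the yellow side.

>>> carry_out([
  [[0.3,0,0],0],
  [[0.8,0,0],0],
  [[1.3,0,0],0],
  [[1.8,0,0],0],
  [[2.3,0,0],0],
  [[2.8,0,0],0],
  [[3.3,0,0],0],
  [[3.8,0,0],0],
  [[4.3,0,0],0],
  [[4.7,0,0],0],
  [[4.9,0,0],0],
  [[4.9,0,0],0],
])

```text
time_s: 19.35
tcp_pos: [0.5184, -0.2219, 0.1156]
tool_rot: [3.092, -0.555, 0.001]
wrist_force: [0.7, -0.5, -0.2]
grip_width: -0.0002
```

>>> carry_out([
  [[0.1,0,0],0],
  [[0.2,0,0],0],
  [[0.2,0,0],0],
])

```text
time_s: 19.73
tcp_pos: [0.5191, -0.2222, 0.1154]
tool_rot: [-3.092, 0.555, 0.003]
wrist_force: [-5.6, 1.8, 2.6]
grip_width: -0.0003
```

```bash
python3 b.py b5
```

```text
wrist 2449 [282 189] [354 261] [322.6 222.6] angle,along (np.float64(0.6), np.float64(0.0508))
19.825 tcp along 0.0225 across -0.0002 [ 0.5191 -0.2222  0.1154] F along -5.5 [-4.8  2.9  1.8]
```

Force has risen to 5.5 N with the fingers stalled, so the stop is reached. A slightly firmer press, then back off and rise.

>>> carry_out([
  [[0.1,0,0],0],
  [[0.2,0,0],0],
  [[0.2,0,0],0],
])

```text
time_s: 20.2
tcp_pos: [0.5193, -0.2223, 0.1152]
tool_rot: [-3.091, 0.555, 0.008]
wrist_force: [-10.2, 4.2, 7.8]
grip_width: -0.0003
```

>>> carry_out([
  [[-1,0,0],0],
  [[-3,0,0],0],
  [[-4,0,0],0],
  [[-4,0,-4],0],
  [[-4,0,-9],0],
  [[-4,0,-11],0],
  [[-4,0,-11],0],
  [[-4,0,-11],0],
])

```text
time_s: 21.2
tcp_pos: [0.4841, -0.2092, 0.2248]
tool_rot: [-3.092, 0.555, 0.001]
wrist_force: [0.3, 0.7, -0.1]
grip_width: 0.0004
```

```bash
python3 b.py b6; python3 - <<'E'
from h import *
for c in("side","top"):
    im=snapshot(c)
    for n in("feed_grip","fan_grip"):print(c,n,[(np.round(d["at"],3).tolist(),round(d["score"],2)) for d in tip_of(c,n)[:1]])
E
```

```text
wrist 864 [297  97] [340 142] [319.4 120.4] angle,along (np.float64(0.585), np.float64(0.0497))
21.3 tcp along -0.0151 across -0.0002 [ 0.4838 -0.2091  0.2244] F along -0.4 [-0.6 -0.5 -1.2]
side feed_grip [([0.539, -0.231, 0.121], 0.61)]
side fan_grip [([0.55, 0.194, 0.141], 0.58)]
top feed_grip [([0.548, -0.229, 0.119], 0.49)]
top fan_grip []
```

View pics/b6.png

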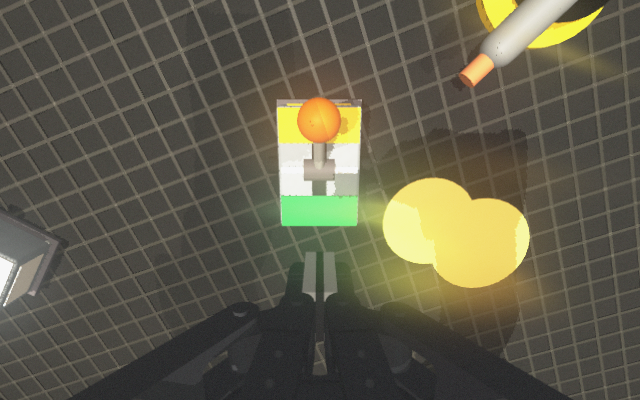

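The ball at (319,120) lies over the yellow end, at 0.585–0.60 rad. The robot is clear and the fan handle is unmoved. Handing in.

```bash
python3 -c "
from workcell import env
print(env.hand_in())"
```

```text
the job is handed in; nothing more can be done
None
```

The feed switch is now at its yellow stop and the job is handed in, at about 21 s of the 37 s allowed. No verdict was reported.

- **Slipped grips:** I pinched the orange ball twice, and both times it slipped out before reaching upright. The lever stayed on the green side. I never found out why the pinch would not hold.
- **How it was done:** I pushed the lever from behind with the shut fingers instead. I brought it to upright (measured −0.005 rad, within about 0.02 rad against the white centre line) and held it there for 2.9 s. Then I pushed it to the yellow end until it stalled against the stop with about 11 N of horizontal force, and backed away.
- **Last checks:** After release the wrist camera put the lever at 0.585 rad, against 0.60 rad while pressed on the stop, which is within its measuring error. The arm was clear and touching nothing.
- **Blue switch:** It was not touched. The side camera found its handle within 3 mm of where it started. The network found no blue handle in the final top picture, so that check is missing.

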